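# Isolate the board preheater and reset its frame one hole wider

## Robot

A 7-joint arm with a two-finger parallel gripper is mounted at the origin on the work surface. World frame = base frame: x ahead of the robot, y to its left, z up, the work surface at z = 0. Lengths are in m, angles in rad, forces in N, time in s.
With the tool pointing down it reaches from about 0.4 to 0.85 m from the base axis. Payload 10.4 kg.
Tool frame: the origin (TCP) lies midway between the tips of the shut fingers; the grasp point (between the pads) lies 19 mm behind it; z points along the fingers, y is the direction in which the jaws open and shut (so a half turn about z gives the same grasp; the last joint's range is limited). The gripper opens to 85 mm and grips with 20 to 120 N. Pads are 22 mm wide; open, the fingers measure 114 mm over their backs; the gripper's body (76 mm by 85 mm) begins 54 mm behind the grasp point. The pads swing forward as they close: fully open they stand 13 mm farther back than shut.
Start: joints at [-1.37, 0.332, -0.065, 1.46, 0.022, 1.35, -0.088], TCP at [0.139, 0.609, 0.231] pointing down, gripper open.
Joint ranges: [-2.6, 2.6], [-0.5, 2.12], [-1.47, 1.34], [0.16, 2.42], [-1.27, 4.41], [0.06, 2.06], [-2.6, 2.6]. Speed limits (rad/s): [2.22, 2.22, 2.79, 2.79, 3.14, 3.14, 3.14].

## Interface

Orientations are given as a unit quaternion [x, y, z, w].
In Python, from workcell import manip, camera, camera_info, workorder, nets gives the robot as it stands.
- The arm moves only by the tool apply_moves, never from a script. Its argument "commands" is a list of rows, each a list of 5 numbers: the shift along the tool's x, y, z in m, then the turn about the tool's z in degrees, then the gripper command: -1 is fully open, 1 is shut, values between are in proportion. A call has 1 to 5 rows; each row shifts and turns the pose as measured when the row begins, along the tool's axes as they then stand; what a row does not reach is not made up. A row lasts 1/12 s, in which the tool goes at most 41.7 mm and 7.16 degrees, less where a joint would pass 70% of its speed; a pose out of reach is approached as far as the arm can. A call is refused whole if a number of a shift passes 0.0417 or a number of a turn 7.16, either way. A call with a gripper value outside its range is refused whole. The fingers move at their own pace and stop on an object; "squeeze" is the grip in N (left out, the last holds). Time passes only in rows, so rows that do not move let the fingers close. It gives the time, the measured TCP pose, the force and the opening at its end, in the units of the state.
- manip.get_obs(): the state, without advancing time (a new reading comes with each control period).
- camera(name): name is "side" or "top" or "wrist"; returns (picture, depth): 400x640x3 uint8, red, green, blue; 400x640 float32, m along the optical axis (not along the pixel's ray), 0 where there is no reading.
- camera_info(name): a dict with "camera_matrix" (3x3 intrinsics, pixels), "xyz" and "rotation" of the camera in the world; the wrist camera has in their place "T_tool_cam" (4x4, takes a point from camera to tool coordinates, whose origin is the TCP and whose axes are the flange's). Camera axes: x right, y down, z forward; pixel columns grow to the right and rows downward; lengths in m; the calibration is good to about 2 mm. A picture is of the moment at which its call begins: read the wrist's pose just before it. camera_info takes no time and is no camera call.
- workorder.hand_in(): hands the job in, once; it reports no verdict.
Trained networks look in the newest picture that a camera, given by its name, has taken for a name from the list of things; names that differ only in an ending like _2 or _b are one class to them, and where a whole thing is asked for, a point or a joint stands for the part that bears it (a point fixed in the world has none). Each returns a list of dicts, best first, with "conf" (0 to 1); they miss things now and then, are a little off and sometimes report something else, mostly with a low value. They report only what shows in the picture. A call takes as long as a camera call. They do not tell look-alikes from the thing itself.
- nets.look_for(camera, thing): "rect" ([left, top, width, height] in pixels, round what is visible of it).
- nets.place_of(camera, thing): "xy" ([column, row] in pixels: a listed point, or the origin of a listed thing).
The state is a dict: "clock": time; "joint_pos": joint angles; "joint_velocities": joint speeds; "tau": joint torques, N m; "position": TCP position; "ee_rot": TCP orientation; "ft_force": force on the tool from outside, world axes, zero at the start; "torque": the same for the moment, N m; "grip_width": opening from 0.0 (shut) to 1.0 (fully open).
Only numpy, scipy, OpenCV 4.12 (cv2) and the standard library are available. Lean on these libraries where they do the work, as an engineer would, in place of code of your own. Each camera call takes 0.05 s, during which the arm holds its last target. There are 200 camera calls.

## Task

The next circuit board is too wide for the preheater's frame: switch the preheater off at the bench isolator, and only then pull up the orange lock plunger, slide the crossbar to the next hole so that the frame opens by one hole, and let the pin go fully home in it. Finish while still holding the plunger knob, keeping the pin down in its hole while I clip the board in. Keep off the hot heater glass and leave the parts tray, flux bottle and solder reel where they are.

Things in the scene. Friction and masses are not known exactly. Their poses are not given: they have to be found in the camera images.
- isolator: bench isolator: grey box 130 mm (its x) by 90 mm (its y), 71 mm tall, screwed to the bench, a black cable gland on each x end; origin at the middle of its underside. On top a yellow disc (top at 75 mm) and a red bar handle. ON: the bar lies along the box's long side, in line with the glands. OFF: the bar lies across the box
- handle_grip (a point): centre of the isolator's red bar handle, on its vertical turning axis, 97 mm above the bench. The bar is 64 mm long, 14 mm wide, and stands 79 to 109 mm above the bench on a red hub of radius 21 mm (up to 81 mm). This frame turns with the handle: its y axis lies along the bar, z up
- isolator_handle (a joint): angle of the handle, rad: 0 = OFF, 1.571 = ON (as found). It grows clockwise seen from above, so it is switched off by a quarter turn anticlockwise. Over-centre detent: about 0.2 N m holds it at either end, and once past the middle (0.785) it snaps on to the nearer end by itself when let go
- preheater: board preheater fixed to the bench, a tan box; origin at the middle of its underside, x away from the robot, y along its two guide tubes (25 mm square, aluminium, tops at 107 mm) at x = -125 mm (robot's side, 11 mm holes every 40 mm) and +125 mm, between black posts at y = -182 and 182 mm. Fixed crossbar at y = -130 mm; the sliding one starts at y = 0 and opens the frame towards +y
- glass: hot heater glass, 150 x 210 x 3 mm, its top 77 mm above the bench in the middle of the preheater; origin at the centre of its underside. Not to be touched
- crossbar (a joint): position of the sliding crossbar along the preheater's y, m: 0 = the hole it starts in (within 1 mm), 0.040 = the next hole that opens the frame (target), -0.040 = the next that closes it. About 2 N of friction; locked while the pin is in a hole, but for some 1.5 mm of play. Rides on grey sleeves 36 x 44 mm, tops 112 mm above the bench
- plunger (a joint): lift of the spring lock plunger, m: 0 = pin home in a hole, 0.016 = pulled up to its stop. The 8 mm round-nosed pin clears the tube from 0.010 up; let down between holes it rests on the tube at 0.010. The spring presses it down with 4 N when home, 8 N when fully pulled. The plunger rides on the crossbar, so the crossbar is slid by the raised knob
- plunger_knob (a point): centre of the orange plunger knob, an upright cylinder 25 mm across, 24 mm tall, the highest thing on the preheater, over the crossbar's front sleeve. With the pin home this point is 141 mm above the bench, the knob's top 153, its underside 129 mm; a steel barrel 20 mm across stands below it. Grip it from above. Axes parallel to the preheater's
- next_hole (a point): centre of the target hole, at the top of the perforated tube, 107 mm above the bench; it is where the pin must go, right below the knob's centre in the end
- parts_tray: blue divided parts tray, 160 x 110 mm, 35 mm tall, loose; origin at the middle of its underside. Leave alone
- flux_bottle: white bottle, 40 mm across, 100 mm tall, loose; origin at the middle of its underside. Leave alone
- solder_reel: metal solder reel standing on its flange, 56 mm across, 41 mm tall, loose; origin at the middle of its underside. Leave alone
There are look-alikes about, which are no part of the job. There is more than one size of the isolator; the job needs the smallest.

How it is judged:
On the way, in this order (a step that is already met when the one before it is completed fails the run):
1. the isolator is at OFF (value of joint isolator_handle below 0.12 rad and value of joint plunger below 0.004 m), for 0.2 s.
2. the plunger is pulled clear of the hole it was in (value of joint plunger above 0.009 m), for 0.1 s.
3. the pin is home in the next hole (value of joint plunger below 0.002 m and value of joint crossbar between 0.036 and 0.044 m), for 0.2 s.
At the end, for the whole second after the job is handed in: the isolator handle stands at OFF (within 0.12 rad), the crossbar stands still at the next hole that opens the frame (0.040 m within 4 mm), the pin is home in it (lift under 2 mm), and the fingers still hold the plunger knob with more than 2 N (all of step 3 and value of joint isolator_handle below 0.12 rad and velocity of joint crossbar between -0.005 and 0.005 m/s and contact force between the fingers and plunger above 2 N); the arm keeps its last pose, push and grip.
It fails at once if the plunger is pulled or the crossbar moved while the isolator is not off (value of joint isolator_handle above 0.3 rad and (value of joint plunger above 0.005 m or value of joint crossbar above 0.008 m or value of joint crossbar below -0.008 m)).
It fails at once if the robot touches the hot glass (contact force between any of the arm, the fingers and glass above 1 N).
It fails at once if a loose thing is shifted by more than 30 mm or knocked over (distance of any of parts_tray, flux_bottle, solder_reel from where it was at the start of the episode above 0.03 m or angle between any of flux_bottle, solder_reel's own z axis and vertical above 0.6 rad).
It also fails if it takes over 54 s, if anything falls off the work surface, if the arm or the gripper's body presses on something with over 40 N, if the wrist force passes 120 N, or if a joint passes its speed limit or range.

## Working session

There is one attempt and no reset: what is moved stays moved. The work goes in short steps, Python scripts to look and compute and a tool call to move; the robot and the scene stay as the last step left them, time stands still between calls to the robot, and variables do not carry over. Pictures are saved under pics/ and viewed, about 8 in all and at most 12, crops included, and the job is handed in when it is done.

Besides the shell and the picture viewer there is one more tool, called after "Call:" as a command line: name --pt "numbers of a row" for each row, then --argument value for the rest. apply_moves: Moves the arm, as the interface text tells. Its arguments: {"type":"object","properties":{"commands":{"type":"array","items":{"type":"array","items":{"type":"number"}}},"squeeze":{"type":"number"}},"required":["commands"]}

```bash
ls; mkdir -p pics; cat > h.py <<'E'
import numpy as np, cv2
from scipy.spatial.transform import Rotation as R
from workcell import manip, camera, camera_info, workorder, nets
def pose():
    o=manip.get_obs(); T=np.eye(4); T[:3,:3]=R.from_quat(o["ee_rot"]).as_matrix(); T[:3,3]=o["position"]; return T,o
def camT(n,T=None):
    i=camera_info(n); K=np.array(i["camera_matrix"])
    if n=="wrist": return K,T@np.array(i["T_tool_cam"])
    M=np.eye(4); r=np.array(i["rotation"]); M[:3,:3]=r if r.shape==(3,3) else R.from_quat(r).as_matrix(); M[:3,3]=i["xyz"]; return K,M
def at_z(K,M,uv,z):
    d=M[:3,:3]@np.linalg.inv(K)@[uv[0],uv[1],1]; return M[:3,3]+d*(z-M[2,3])/d[2]
def cloud(K,M,dep):
    v,u=np.indices(dep.shape); P=np.stack([(u-K[0,2])/K[0,0]*dep,(v-K[1,2])/K[1,1]*dep,dep],-1); return P@M[:3,:3].T+M[:3,3]
def save(n,im): cv2.imwrite("pics/"+n,im[:,:,::-1])
E
python3 - <<'E'
from h import *
T,o=pose(); print(o)
for n in("top","side"):
    im,d=camera(n); save(n+"1.png",im); K,M=camT(n); np.savez(n+"1.npz",im=im,d=d,K=K,M=M); print(n,K.tolist(),M.round(3).tolist())
    for t in("isolator","handle_grip","plunger_knob","next_hole","preheater"):
        z={"isolator":0,"handle_grip":.097,"plunger_knob":.141,"next_hole":.107,"preheater":0}[t]
        for r in nets.place_of(n,t): print(t,np.round(r["xy"],1),round(r["conf"],2),at_z(K,M,r["xy"],z).round(3))
E
```

```text
pics
{'clock': 0.0, 'joint_pos': array([-1.36959919,  0.33285038, -0.06474599,  1.46097111,  0.02157844,
        1.34988506, -0.08852418]), 'joint_velocities': array([-0.00095073,  0.00051036,  0.00076177,  0.00010103,  0.00077016,
        0.00042035,  0.00046984]), 'tau': array([-8.28663651e-04, -6.25439215e+01,  4.88731626e-02, -3.91605163e+01,
        1.62505126e-02,  9.75122850e-03, -1.96426674e-05]), 'position': array([0.13859487, 0.60904433, 0.23051524]), 'ee_rot': array([ 1.11647195e-01,  9.93747654e-01, -7.06793300e-04, -6.37955653e-05]), 'ft_force': array([ 0.63974617, -0.02754515,  0.1796373 ]), 'torque': array([ 0.00824442,  0.05921243, -0.01541906]), 'grip_width': 0.9981420510143834}
top [[455.23711847166885, 0.0, 327.9120283472921], [0.0, 455.23711847166885, 197.3631030124413], [0.0, 0.0, 1.0]] [[0.002, -0.984, 0.181, 0.236], [-1.0, -0.003, -0.003, -0.095], [0.004, -0.181, -0.984, 1.387], [0.0, 0.0, 0.0, 1.0]]
isolator [417.4 205.5] 0.9 [ 0.466 -0.377  0.   ]
isolator [427.1 280.5] 0.88 [ 0.238 -0.398  0.   ]
handle_grip [499.3 185.5] 0.74 [ 0.509 -0.597  0.097]
handle_g
[... 307 characters left out ...]
, 1.0]] [[-0.953, -0.218, 0.209, 0.071], [-0.302, 0.68, -0.668, 1.167], [0.004, -0.7, -0.714, 1.472], [0.0, 0.0, 0.0, 1.0]]
isolator [390.2 185.2] 0.78 [ 0.236 -0.393  0.   ]
isolator [331.5 177.7] 0.68 [ 0.477 -0.362 -0.   ]
isolator [339.2 146.7] 0.57 [ 0.501 -0.565  0.   ]
handle_grip [335.5 158.8] 0.7 [ 0.466 -0.373  0.097]
handle_grip [341.5 119.5] 0.66 [ 0.513 -0.633  0.097]
handle_grip [389.6 159.5] 0.55 [ 0.258 -0.436  0.097]
plunger_knob [292.8 208.3] 0.47 [ 0.524 -0.022  0.141]
plunger_knob [334.4 158.5] 0.23 [ 0.458 -0.324  0.141]
next_hole [285.3 220.4] 0.97 [0.541 0.012 0.107]
next_hole [285.  164.7] 0.64 [ 0.643 -0.267  0.107]
preheater [262.1 226.5] 0.81 [ 0.651 -0.022  0.   ]
```

View pics/top1.png

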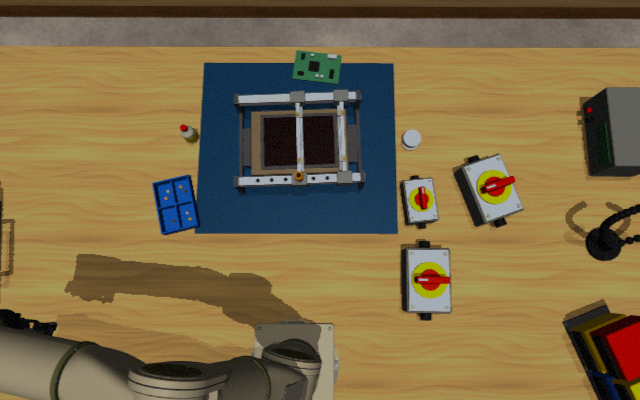

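The picture shows the small isolator at (421,200), with its bar in line with the glands (ON). The knob is at (299,177), the tray at (176,204) and the reel at (411,139). The larger look-alikes at (427,280) and (490,188) are not part of the job. Next I'll measure with depth.

```bash
python3 - <<'E'
from h import *
for n in("top","side"):
    z=np.load(n+"1.npz"); P=cloud(z["K"],z["M"],z["d"]); im=z["im"].astype(int)
    hsv=cv2.cvtColor(z["im"],cv2.COLOR_RGB2HSV)
    for nm,c,zr,rad in(("handle",(.467,-.377),(.09,.12),.06),("box",(.467,-.377),(.06,.076),.09),("knob",(.523,-.02),(.145,.165),.04)):
        m=(np.hypot(P[...,0]-c[0],P[...,1]-c[1])<rad)&(P[...,2]>zr[0])&(P[...,2]<zr[1])
        if nm=="handle": m&=((hsv[...,0]<8)|(hsv[...,0]>172))&(hsv[...,1]>120)
        Q=P[m]; 
        if len(Q)<3: print(n,nm,len(Q)); continue
        r=cv2.minAreaRect(Q[:,:2].astype(np.float32)*1000); print(n,nm,len(Q),Q.mean(0).round(4),r)
    # preheater tubes: points at tube top
    m=(P[...,0]>.45)&(P[...,0]<.85)&(abs(P[...,1])<.3)&(P[...,2]>.09)&(P[...,2]<.13); print(cv2.minAreaRect(P[m][:,:2].astype(np.float32)*1000))
E
```

```text
top handle 117 [ 0.4688 -0.3695  0.108 ] ((471.04901123046875, -370.7716064453125), (61.81524658203125, 14.587594985961914), 5.806856155395508)
top box 890 [ 0.469  -0.3675  0.0712] ((472.3015441894531, -371.0721435546875), (131.0727081298828, 91.2562026977539), 6.71451997756958)
top knob 63 [ 0.5241 -0.0164  0.1525] ((524.2532958984375, -16.63803482055664), (22.26235580444336, 21.985965728759766), 44.63845443725586)
((650.03955078125, -11.340499877929688), (288.2801818847656, 379.001220703125), 2.288872480392456)
side handle 85 [ 0.4749 -0.3647  0.1034] ((475.260498046875, -366.8676452636719), (58.06949996948242, 29.049583435058594), 9.293794631958008)
side box 352 [ 0.4724 -0.3542  0.0694] ((475.9554138183594, -361.7517395019531), (131.89541625976562, 101.28533172607422), 5.448402404785156)
side knob 37 [ 0.5288 -0.0111  0.1526] ((528.4503173828125, -10.277393341064453), (20.879589080810547, 26.19413185119629), 44.09855651855469)
((654.3181762695312, -8.047622680664062), (289.333251953125, 385.3660583496094), 2.3608429431915283)
```

```bash
cat > plan.py <<'E'
# plan rows from the measured pose: waypoints [x,y,z], total az change (deg), nrows per leg
from h import *
def az(T): return np.degrees(np.arctan2(T[1,1],T[0,1]))
def plan(wps,daz,ns,g):
    T,o=pose(); p=T[:3,3].copy(); Rm=T[:3,:3].copy(); N=sum(ns); t=-daz/N; rows=[]
    for w,n in zip(wps,ns):
        st=(np.array(w)-p)/n
        for _ in range(n):
            s=np.round(Rm.T@st,3); tt=round(t,1); rows.append([*s.tolist(),tt,g]); p=p+Rm@s; Rm=Rm@R.from_euler("z",tt,degrees=True).as_matrix()
    for i in range(0,N,5): print(rows[i:i+5])
if __name__=="__main__":
    T,o=pose(); print(az(T)); plan([[.5,.2,.25],[.471,-.371,.22]],-161.4,[15,15],-1)
E
python3 plan.py
```

```text
77.17604798814168
[[-0.03, -0.021, -0.001, 5.4, -1], [-0.031, -0.018, -0.001, 5.4, -1], [-0.033, -0.015, -0.001, 5.4, -1], [-0.034, -0.012, -0.001, 5.4, -1], [-0.035, -0.009, -0.001, 5.4, -1]]
[[-0.036, -0.006, -0.001, 5.4, -1], [-0.036, -0.002, -0.001, 5.4, -1], [-0.036, 0.001, -0.001, 5.4, -1], [-0.036, 0.005, -0.001, 5.4, -1], [-0.035, 0.008, -0.001, 5.4, -1]]
[[-0.035, 0.011, -0.001, 5.4, -1], [-0.033, 0.015, -0.001, 5.4, -1], [-0.032, 0.018, -0.001, 5.4, -1], [-0.03, 0.021, -0.001, 5.4, -1], [-0.028, 0.023, -0.001, 5.4, -1]]
[[-0.038, 0.001, 0.002, 5.4, -1], [-0.038, 0.004, 0.002, 5.4, -1], [-0.037, 0.008, 0.002, 5.4, -1], [-0.037, 0.011, 0.002, 5.4, -1], [-0.035, 0.015, 0.002, 5.4, -1]]
[[-0.034, 0.018, 0.002, 5.4, -1], [-0.032, 0.021, 0.002, 5.4, -1], [-0.03, 0.024, 0.002, 5.4, -1], [-0.027, 0.027, 0.002, 5.4, -1], [-0.025, 0.029, 0.002, 5.4, -1]]
[[-0.022, 0.031, 0.002, 5.4, -1], [-0.019, 0.033, 0.002, 5.4, -1], [-0.016, 0.035, 0.002, 5.4, -1], [-0.012, 0.036, 0.002, 5.4, -1], [-0.009, 0.037, 0.002, 5.4, -1]]
```

Call:
apply_moves --pt "-0.03 -0.021 -0.001 5.4 -1" --pt "-0.031 -0.018 -0.001 5.4 -1" --pt "-0.033 -0.015 -0.001 5.4 -1" --pt "-0.034 -0.012 -0.001 5.4 -1" --pt "-0.035 -0.009 -0.001 5.4 -1"

```text
clock: 1.02
position: [0.2543, 0.4747, 0.2343]
ee_rot: [0.341, 0.94, -0.0, -0.002]
ft_force: [0.4, -0.1, 1.0]
grip_width: 1.001
```

Call:
apply_moves --pt "-0.036 -0.006 -0.001 5.4 -1" --pt "-0.036 -0.002 -0.001 5.4 -1" --pt "-0.036 0.001 -0.001 5.4 -1" --pt "-0.036 0.005 -0.001 5.4 -1" --pt "-0.035 0.008 -0.001 5.4 -1"

```text
clock: 1.43
position: [0.3767, 0.33, 0.2398]
ee_rot: [0.561, 0.828, 0.001, -0.003]
ft_force: [2.1, 1.2, -0.1]
grip_width: 1.003
```

Call:
apply_moves --pt "-0.035 0.011 -0.001 5.4 -1" --pt "-0.033 0.015 -0.001 5.4 -1" --pt "-0.032 0.018 -0.001 5.4 -1" --pt "-0.03 0.021 -0.001 5.4 -1" --pt "-0.028 0.023 -0.001 5.4 -1"

```text
clock: 1.85
position: [0.4974, 0.1811, 0.2457]
ee_rot: [0.747, 0.665, 0.002, -0.003]
ft_force: [0.4, 0.7, -0.2]
grip_width: 0.997
```

Call:
apply_moves --pt "-0.038 0.001 0.002 5.4 -1" --pt "-0.038 0.004 0.002 5.4 -1" --pt "-0.037 0.008 0.002 5.4 -1" --pt "-0.037 0.011 0.002 5.4 -1" --pt "-0.035 0.015 0.002 5.4 -1"

```text
clock: 2.27
position: [0.4799, -0.0167, 0.2344]
ee_rot: [0.887, 0.461, 0.003, -0.002]
ft_force: [0.8, -0.9, 0.6]
grip_width: 0.999
```

Call:
apply_moves --pt "-0.034 0.018 0.002 5.4 -1" --pt "-0.032 0.021 0.002 5.4 -1" --pt "-0.03 0.024 0.002 5.4 -1" --pt "-0.027 0.027 0.002 5.4 -1" --pt "-0.025 0.029 0.002 5.4 -1"

```text
clock: 2.68
position: [0.4517, -0.2157, 0.2239]
ee_rot: [0.973, 0.23, 0.005, -0.004]
ft_force: [1.1, -0.5, -0.9]
grip_width: 1.002
```

Call:
apply_moves --pt "-0.022 0.031 0.002 5.4 -1" --pt "-0.019 0.033 0.002 5.4 -1" --pt "-0.016 0.035 0.002 5.4 -1" --pt "-0.012 0.036 0.002 5.4 -1" --pt "0 0 0 0 -1"

```text
clock: 3.1
position: [0.4222, -0.3805, 0.2153]
ee_rot: [1.0, 0.028, 0.006, -0.003]
ft_force: [-0.2, -0.0, 0.2]
grip_width: 1.002
```

```bash
cat > lookh.py <<'E'
from h import *
from plan import az,plan
import sys
T,o=pose(); im,d=camera("wrist"); K,M=camT("wrist",T); save(sys.argv[1],im)
P=cloud(K,M,d); hsv=cv2.cvtColor(im,cv2.COLOR_RGB2HSV)
print("tcp",T[:3,3].round(4),"az",az(T).round(1),"tilt",T[:3,2].round(3))
m=(P[...,2]>.095)&(P[...,2]<.12)&((hsv[...,0]<8)|(hsv[...,0]>172))&(hsv[...,1]>110)&(d>0)&(np.hypot(P[...,0]-.471,P[...,1]+.371)<.07)
Q=P[m]; print(len(Q))
if len(Q)>10: print(Q.mean(0).round(4),cv2.minAreaRect(Q[:,:2].astype(np.float32)*1000))
for r in nets.place_of("wrist","handle_grip"): print(r["xy"],r["conf"],at_z(K,M,r["xy"],.097).round(4))
E
python3 lookh.py w1.png
```

```text
tcp [ 0.4222 -0.3805  0.2153] az -86.8 tilt [ 0.012  0.006 -1.   ]
1269
[ 0.4723 -0.3703  0.1086] ((472.93060302734375, -370.15203857421875), (62.46549606323242, 13.989214897155762), 6.241360187530518)
[307.6, 135.2] 0.96 [ 0.4728 -0.3704  0.097 ]
[609.9, 105.9] 0.83 [ 0.509  -0.6086  0.097 ]
```

View pics/w1.png

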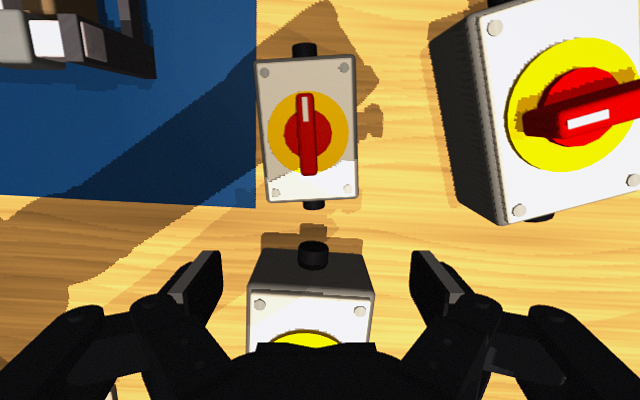

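The wrist view confirms the small box, with its bar at (307,135) pointing along the glands. Both methods put the handle at (0.473,-0.370).

```bash
python3 -c "
from plan import *
plan([[.4727,-.3702,.16],[.4727,-.3702,.089]],3,[3,2],-1)"
```

```text
[[0.016, -0.001, 0.019, -0.6, -1], [0.016, -0.0, 0.019, -0.6, -1], [0.016, -0.0, 0.019, -0.6, -1], [-0.001, 0.0, 0.035, -0.6, -1], [-0.001, 0.0, 0.035, -0.6, -1]]
```

Call:
apply_moves --pt "0.016 -0.001 0.019 -0.6 -1" --pt "0.016 0 0.019 -0.6 -1" --pt "0.016 0 0.019 -0.6 -1" --pt "0 0 0 0 -1"

```text
clock: 3.53
position: [0.4785, -0.3657, 0.1588]
ee_rot: [0.999, 0.053, 0.01, -0.006]
ft_force: [-0.1, 0.4, -0.5]
grip_width: 1.0
```

```bash
python3 -c "
from plan import *
T,o=pose();print(T[:3,3],az(T),T[:3,2])
plan([[.4727,-.3702,.089]],-83.8-az(T),[4],-1)"
```

```text
[ 0.47846822 -0.36569231  0.15877573] -83.87884009297618 [ 0.01904328  0.0120429  -0.99974613]
[[-0.002, 0.001, 0.017, np.float64(-0.0), -1], [-0.002, 0.001, 0.017, np.float64(-0.0), -1], [-0.002, 0.001, 0.017, np.float64(-0.0), -1], [-0.002, 0.001, 0.017, np.float64(-0.0), -1]]
```

Call:
apply_moves --pt "-0.002 0.001 0.017 0 -1" --pt "-0.002 0.001 0.017 0 -1" --pt "-0.002 0.001 0.017 0 -1" --pt "-0.002 0.001 0.017 0 -1" --pt "0 0 0 0 -1" --squeeze 40

```text
clock: 3.95
position: [0.4771, -0.3619, 0.0907]
ee_rot: [0.998, 0.061, 0.012, -0.007]
ft_force: [-0.7, 0.8, -0.3]
grip_width: 1.002
```

Call:
apply_moves --pt "0 0 0 0 1" --pt "0 0 0 0 1" --pt "0 0 0 0 1" --pt "0 0 0 0 1" --pt "0 0 0 0 1" --squeeze 40

```text
clock: 4.37
position: [0.48, -0.3624, 0.0964]
ee_rot: [0.998, 0.063, 0.015, -0.004]
ft_force: [6.7, -29.2, -19.4]
grip_width: 0.299
```

```bash
python3 -c "
from plan import *
T,o=pose();print(T[:3,3],az(T),T[:3,2],o['ft_force'],o['torque'],o['grip_width'],o['joint_pos'])"
```

```text
[ 0.47998009 -0.36237738  0.09642435] -82.71962470172727 [ 0.02933854  0.01032214 -0.99951623] [  6.66139886 -29.21286521 -19.43807868] [-6.22916424 -1.216014   -0.16471285] 0.29926555091449947 [-0.07997252  0.49805686  0.85507366  1.73370351 -0.44919124  1.09231168
 -0.52111786]
```

The gripper is about 8 mm off in y, so one finger landed first. I'll reopen and re-centre.

Call:
apply_moves --pt "0 0 0 0 -0.2" --pt "0 0 0 0 -0.2" --pt "0 0 0 0 -0.2"

```text
clock: 4.62
position: [0.4804, -0.3647, 0.0988]
ee_rot: [0.998, 0.063, 0.016, -0.002]
ft_force: [0.3, 1.0, 0.2]
grip_width: 0.598
```

```bash
python3 lookh.py w2.png; python3 -c "
from plan import *
T,o=pose();print(T[:3,3],az(T),T[:3,2],o['ft_force'],o['grip_width'])
plan([[.4727,-.3702,.091]],-83.8-az(T),[2],-.2)"
```

```text
tcp [ 0.4804 -0.3647  0.0988] az -82.8 tilt [ 0.032  0.007 -0.999]
3365
[ 0.4757 -0.3699  0.1083] ((474.0080261230469, -370.2275085449219), (50.25873565673828, 54.619537353515625), 54.254356384277344)
[327.3, 267.8] 0.93 [ 0.4732 -0.3715  0.097 ]
[ 0.48045582 -0.3644497   0.09854705] -82.78526146396237 [ 0.03219745  0.00692312 -0.99945755] [ 0.45318945 -0.44070526 -0.46648048] 0.5996935425994383
[[-0.004, 0.002, 0.004, np.float64(0.5), -0.2], [-0.004, 0.002, 0.004, np.float64(0.5), -0.2]]
```

View pics/w2.png

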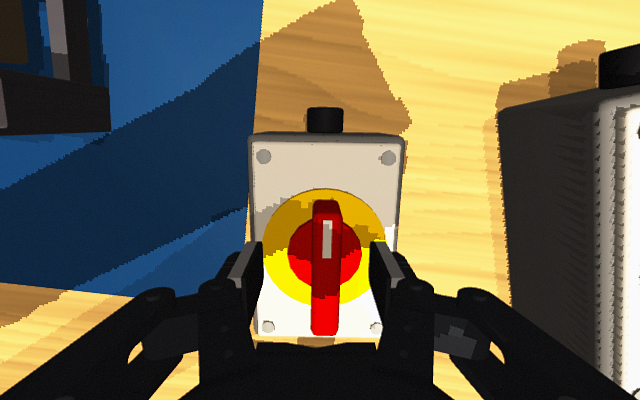

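The bar at (325,265) lies between the pads (262 and 370) and still reads ON. I'll shift 4 mm and close.

Call:
apply_moves --pt "-0.004 0.003 0.005 0.5 -0.2" --pt "-0.004 0.002 0.004 0.5 -0.2" --pt "0 0 0 0 -0.2"

```text
clock: 4.97
position: [0.473, -0.3701, 0.0883]
ee_rot: [0.998, 0.054, 0.016, -0.003]
ft_force: [-0.5, 0.9, -0.1]
grip_width: 0.601
```

```bash
python3 -c "
from plan import *
T,o=pose();print(T[:3,3],az(T),T[:3,2],o['ft_force'],o['grip_width'])
plan([[.4727,-.3702,.088]],-83.8-az(T),[1],-.2)"
```

```text
[ 0.47303523 -0.37007222  0.08829217] -83.82549316247537 [ 0.03212891  0.00782388 -0.99945311] [-0.54484655  0.89640453 -0.09609859] 0.6006406092588905
[[-0.0, 0.0, 0.0, np.float64(-0.0), -0.2]]
```

Call:
apply_moves --pt "0 0 0 0 1" --pt "0 0 0 0 1" --pt "0 0 0 0 1" --pt "0 0 0 0 1"

```text
clock: 5.3
position: [0.4722, -0.3704, 0.0876]
ee_rot: [0.998, 0.053, 0.016, -0.003]
ft_force: [-1.0, -0.4, 1.3]
grip_width: 0.154
```

Gripped (13 mm). Turning anticlockwise now.

Call:
apply_moves --pt "0 0 0 -6 1" --pt "0 0 0 -6 1" --pt "0 0 0 -6 1" --pt "0 0 0 -6 1" --pt "0 0 0 -6 1"

```text
clock: 5.72
position: [0.4724, -0.3713, 0.0877]
ee_rot: [0.948, 0.317, 0.016, 0.002]
ft_force: [1.1, -3.4, -2.2]
grip_width: 0.152
```

```bash
python3 -c "
from plan import *
T,o=pose();print(T[:3,3],az(T),T[:3,2],o['ft_force'],o['torque'],o['grip_width'])
plan([[.4727,-.3702,.088]],0,[1],1)"
```

```text
[ 0.47243629 -0.37132999  0.08768819] -52.99018235677812 [ 0.0312618   0.00563864 -0.99949533] [ 1.13769944 -3.37188487 -2.16415997] [-0.1519572   0.05198106 -0.29408875] 0.1522511329936992
[[0.001, -0.001, -0.0, 0.0, 1]]
```

31° done, with low forces. I'll go on to about 88°.

Call:
apply_moves --pt "0 -0.001 0 -6 1" --pt "0 0 0 -6 1" --pt "0 0 0 -6 1" --pt "0 0 0 -6 1" --pt "0 0 0 -6 1"

```text
clock: 6.13
position: [0.4733, -0.3722, 0.0877]
ee_rot: [0.827, 0.563, 0.015, 0.009]
ft_force: [4.8, -4.8, -5.2]
grip_width: 0.156
```

Call:
apply_moves --pt "0 0 0 -6 1" --pt "0 0 0 -6 1" --pt "0 0 0 -6 1" --pt "0 0 0 -6 1" --pt "0 0 0 -4 1"

```text
clock: 6.55
position: [0.4746, -0.3726, 0.0876]
ee_rot: [0.655, 0.755, 0.012, 0.013]
ft_force: [1.4, -1.2, -0.7]
grip_width: 0.154
```

```bash
python3 -c "
from plan import *
T,o=pose();print(T[:3,3],az(T),T[:3,2],o['ft_force'],o['torque'],o['grip_width'])"
```

```text
[ 0.47463301 -0.3726292   0.08760453] 8.092755837983459 [ 3.53277562e-02 -2.10242636e-04 -9.99375758e-01] [ 1.39581769 -1.18619761 -0.67567991] [ 0.40039928  0.33961544 -0.63634586] 0.15423493712297157
```

At the OFF stop. Release, lift and check.

Call:
apply_moves --pt "0 0 0 0 -0.6" --pt "0 0 0 0 -1" --pt "0 0 0 0 -1" --pt "0 0 0 0 -1"

```text
clock: 6.88
position: [0.4748, -0.3725, 0.0878]
ee_rot: [0.656, 0.754, 0.012, 0.013]
ft_force: [-0.4, 0.3, -0.5]
grip_width: 0.714
```

Call:
apply_moves --pt "0 0 -0.03 0 -1" --pt "0 0 -0.035 0 -1" --pt "0 0 -0.035 0 -1" --pt "0 0 -0.035 0 -1" --pt "0 0 0 0 -1"

```text
clock: 7.3
position: [0.4682, -0.3712, 0.2257]
ee_rot: [0.66, 0.751, 0.011, 0.01]
ft_force: [0.5, -0.2, 0.8]
grip_width: 0.998
```

```bash
python3 - <<'E'
from h import *
from plan import az,plan
im,d=camera("top"); save("top2.png",im[100:300,220:560].repeat(2,0).repeat(2,1)); K,M=camT("top"); P=cloud(K,M,d); hsv=cv2.cvtColor(im,cv2.COLOR_RGB2HSV)
m=(P[...,2]>.09)&(P[...,2]<.12)&((hsv[...,0]<8)|(hsv[...,0]>172))&(hsv[...,1]>120)&(np.hypot(P[...,0]-.471,P[...,1]+.371)<.07)
print(m.sum(), cv2.minAreaRect(P[m][:,:2].astype(np.float32)*1000) if m.sum()>5 else "")
T,o=pose(); print(T[:3,3].round(4),az(T),T[:3,2].round(3),o["grip_width"])
E
python3 lookh.py w3.png
```

```text
0 
[ 0.4677 -0.3705  0.2228] 7.452690623682024 [ 0.027  0.004 -1.   ] 0.9999967480873839
tcp [ 0.4677 -0.3705  0.2228] az 7.5 tilt [ 0.027  0.004 -1.   ]
1068
[ 0.4725 -0.3689  0.1083] ((472.72161865234375, -368.9757080078125), (13.965855598449707, 62.409385681152344), 6.439306735992432)
[319.7, 194.0] 0.78 [ 0.4737 -0.3702  0.097 ]
[5.4, 181.5] 0.65 [ 0.2074 -0.3923  0.097 ]
```

View pics/w3.png

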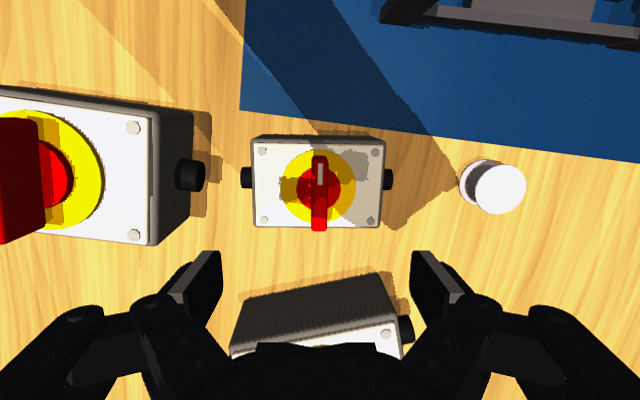

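The bar at (320,193) now lies across the box at 6.4°, matching the box axis, so it is OFF. The bottle at (490,188) is undisturbed. Next is the knob, with the jaws along the preheater's x.

```bash
python3 -c "
from plan import *
plan([[.47,-.017,.225]],-5.1,[10],-1)"
```

```text
[[0.035, 0.005, -0.0, 0.5, -1], [0.035, 0.005, -0.0, 0.5, -1], [0.035, 0.004, -0.0, 0.5, -1], [0.035, 0.004, -0.0, 0.5, -1], [0.035, 0.004, -0.0, 0.5, -1]]
[[0.035, 0.003, -0.0, 0.5, -1], [0.035, 0.003, -0.0, 0.5, -1], [0.035, 0.003, -0.0, 0.5, -1], [0.035, 0.003, -0.0, 0.5, -1], [0.035, 0.002, -0.0, 0.5, -1]]
```

```bash
python3 -c "
from plan import *
plan([[.523,-.085,.225]],-5.1,[8],-1)"
```

```text
[[0.034, 0.012, -0.0, 0.6, -1], [0.034, 0.011, -0.0, 0.6, -1], [0.035, 0.011, -0.0, 0.6, -1], [0.035, 0.011, -0.0, 0.6, -1], [0.035, 0.01, -0.0, 0.6, -1]]
[[0.035, 0.01, -0.0, 0.6, -1], [0.035, 0.009, -0.0, 0.6, -1], [0.035, 0.009, -0.0, 0.6, -1]]
```

Call:
apply_moves --pt "0.034 0.012 0 0.6 -1" --pt "0.034 0.011 0 0.6 -1" --pt "0.035 0.011 0 0.6 -1" --pt "0.035 0.011 0 0.6 -1" --pt "0.035 0.01 0 0.6 -1"

```text
clock: 7.87
position: [0.4973, -0.1927, 0.2123]
ee_rot: [0.686, 0.727, 0.005, 0.002]
ft_force: [0.6, 0.9, 1.1]
grip_width: 0.996
```

Call:
apply_moves --pt "0.035 0.01 0 0.6 -1" --pt "0.035 0.009 0 0.6 -1" --pt "0.035 0.009 0 0.6 -1" --pt "0 0 0 0 -1" --pt "0 0 0 0 -1"

```text
clock: 8.28
position: [0.5179, -0.0701, 0.2049]
ee_rot: [0.695, 0.719, 0.002, -0.004]
ft_force: [0.1, -0.7, 0.7]
grip_width: 1.002
```

```bash
cat > lookk.py <<'E'
from h import *
from plan import az,plan
import sys
T,o=pose(); im,d=camera("wrist"); K,M=camT("wrist",T); save(sys.argv[1],im)
P=cloud(K,M,d); hsv=cv2.cvtColor(im,cv2.COLOR_RGB2HSV)
print("tcp",T[:3,3].round(4),"az",az(T).round(1),"tilt",T[:3,2].round(3),o["ft_force"].round(1),o["grip_width"])
m=(d>0)&(abs(P[...,0]-.525)<.05)&(abs(P[...,1]-.0)<.09)&(hsv[...,0]>5)&(hsv[...,0]<22)&(hsv[...,1]>130)&(P[...,2]>.12)&(P[...,2]<.19)
Q=P[m]; print(len(Q))
if len(Q)>20:
    zt=np.percentile(Q[:,2],90); Q=Q[Q[:,2]>zt-.004]; print("knob top",zt,cv2.minEnclosingCircle(Q[:,:2].astype(np.float32)*1000),Q.mean(0).round(4))
for t,z in(("plunger_knob",.141),("next_hole",.107)):
    for r in nets.place_of("wrist",t): print(t,np.round(r["xy"],1),round(r["conf"],2),at_z(K,M,r["xy"],z).round(4))
E
python3 lookk.py w4.png
```

```text
tcp [ 0.5179 -0.0701  0.2049] az 2.0 tilt [-0.003  0.009 -1.   ] [ 0.1 -0.7  0.7] 1.0020216614090223
889
knob top 0.15348106281621599 ((525.8487548828125, -14.623988151550293), 12.222923278808594) [ 0.5256 -0.0144  0.1524]
plunger_knob [331.3 130.9] 0.76 [ 0.5249 -0.0123  0.141 ]
plunger_knob [336.1  74.8] 0.39 [0.5262 0.0215 0.141 ]
next_hole [335.9  76.2] 0.69 [0.5279 0.0246 0.107 ]
```

View pics/w4.png

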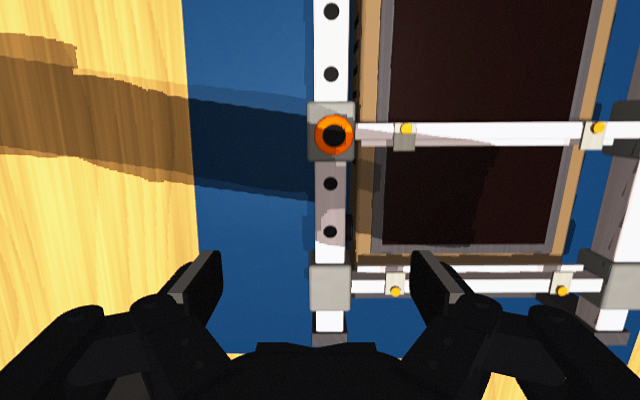

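The knob is at (333,134), at (0.5257,-0.0145) with its top at 0.153 as expected. The holes at column 331 are parallel to tool x, so the preheater's yaw is about 2°. I'll approach from above.

```bash
python3 -c "
from plan import *
plan([[.5257,-.0145,.19]],0,[3],-1)"
```

```text
[[0.019, 0.003, 0.005, 0.0, -1], [0.019, 0.003, 0.005, 0.0, -1], [0.019, 0.003, 0.005, 0.0, -1]]
```

Call:
apply_moves --pt "0.019 0.003 0.005 0 -1" --pt "0.019 0.003 0.005 0 -1" --pt "0.018 0.003 0.005 0 -1" --pt "0 0 0 0 -1"

```text
clock: 8.77
position: [0.525, -0.0219, 0.1896]
ee_rot: [0.701, 0.713, 0.002, -0.003]
ft_force: [-0.2, 0.5, 0.2]
grip_width: 1.002
```

```bash
python3 -c "
from plan import *
T,o=pose();print(T[:3,3],az(T),T[:3,2])
plan([[.5257,-.0145,.128]],0,[4],-1)"
```

```text
[ 0.52496282 -0.02192342  0.1895597 ] 1.0061950634210044 [-0.00249106  0.00673888 -0.99997419]
[[0.002, 0.0, 0.015, 0.0, -1], [0.002, 0.0, 0.015, 0.0, -1], [0.002, 0.0, 0.015, 0.0, -1], [0.002, 0.0, 0.015, 0.0, -1]]
```

Call:
apply_moves --pt "0.002 0 0.015 -0.3 -1" --pt "0.002 0 0.015 -0.3 -1" --pt "0.002 0 0.015 -0.3 -1" --pt "0.002 0 0.015 0 -1" --pt "0 0 0 0 -1"

```text
clock: 9.18
position: [0.5247, -0.0216, 0.1275]
ee_rot: [0.699, 0.715, 0.001, -0.002]
ft_force: [-1.1, -0.1, 0.2]
grip_width: 1.002
```

```bash
python3 -c "
from plan import *
T,o=pose();print(T[:3,3],az(T),T[:3,2],o['ft_force'])
plan([[.5257,-.0145,.125]],0,[1],-1)"
```

```text
[ 0.52471566 -0.02157569  0.12745356] 1.319171118329674 [-0.00122253  0.00466259 -0.99998838] [-1.08635251 -0.11890528  0.15967665]
[[0.007, 0.001, 0.002, 0.0, -1]]
```

Call:
apply_moves --pt "0.008 0.001 0.003 0 -1" --pt "0 0 0 0 -1"

```text
clock: 9.35
position: [0.5253, -0.0158, 0.1246]
ee_rot: [0.701, 0.714, 0.001, -0.002]
ft_force: [-0.0, 0.5, 0.7]
grip_width: 1.0
```

```bash
python3 lookk.py w5.png
```

```text
tcp [ 0.5253 -0.0158  0.1246] az 1.1 tilt [-0.002  0.004 -1.   ] [-0.   0.5  0.7] 0.9995988724542514
2597
knob top 0.153196578624901 ((524.481689453125, -16.625837326049805), 43.96805191040039) [ 0.5258 -0.0124  0.1523]
plunger_knob [321.4 268.5] 0.98 [ 0.527 -0.014  0.141]
next_hole [322.5 163.5] 0.66 [0.5271 0.0275 0.107 ]
```

Call:
apply_moves --pt "0 0 0 0 1" --pt "0 0 0 0 1" --pt "0 0 0 0 1" --pt "0 0 0 0 1" --pt "0 0 0 0 1" --squeeze 60

```text
clock: 9.92
position: [0.5273, -0.0174, 0.128]
ee_rot: [0.701, 0.713, 0.003, -0.0]
ft_force: [0.2, -0.1, 0.2]
grip_width: 0.3
```

```bash
python3 -c "
from plan import *
T,o=pose();print(T[:3,3],az(T),T[:3,2],o['ft_force'],o['grip_width'])"
```

```text
[ 0.52730887 -0.0174126   0.12798568] 1.007930075095824 [ 0.00379797  0.00401343 -0.99998473] [ 0.1542164  -0.14680445  0.19712746] 0.2995681775069878
```

Gripped at 25.5 mm, with no load on the wrist. Pull up.

Call:
apply_moves --pt "0 0 -0.008 0 1" --pt "0 0 -0.007 0 1" --pt "0 0 0 0 1"

```text
clock: 10.17
position: [0.527, -0.0174, 0.1431]
ee_rot: [0.701, 0.713, 0.002, -0.0]
ft_force: [2.4, -0.4, -8.2]
grip_width: 0.27
```

```bash
python3 lookk.py w6.png
```

```text
tcp [ 0.527  -0.0174  0.1431] az 1.0 tilt [ 0.003  0.003 -1.   ] [ 2.4 -0.4 -8.2] 0.27009586333167546
2407
knob top 0.16797967781666154 ((538.327880859375, -16.18560028076172), 26.552719116210938) [ 0.5259 -0.0126  0.1671]
plunger_knob [316.  261.9] 0.66 [ 0.5264 -0.0216  0.141 ]
next_hole [317.6 158. ] 0.62 [0.5265 0.0262 0.107 ]
```

View pics/w6.png

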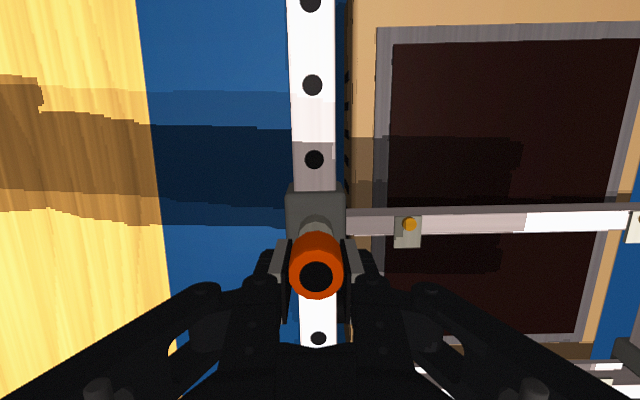

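The picture shows the knob held at (316,265), lifted 15 mm with 8 N of spring load, and the next hole at (314,159). Sliding towards +y.

Call:
apply_moves --pt "0.01 0 0 0 1" --pt "0.01 -0.001 0 0 1" --pt "0.01 0 0 0 1" --pt "0 0 0 0 1"

```text
clock: 10.65
position: [0.5258, 0.0116, 0.1412]
ee_rot: [0.702, 0.712, 0.002, 0.001]
ft_force: [3.1, 2.5, -8.2]
grip_width: 0.268
```

```bash
python3 lookk.py w7.png
```

```text
tcp [0.5258 0.0116 0.1412] az 0.9 tilt [ 0.004  0.001 -1.   ] [ 3.1  2.5 -8.2] 0.26806537111873163
2405
knob top 0.1660268198373411 ((539.3202514648438, 12.15442180633545), 28.95343589782715) [0.5248 0.0166 0.1652]
plunger_knob [318.2 262.1] 0.55 [0.5263 0.0083 0.141 ]
next_hole [319.5 209.1] 0.76 [0.5271 0.0254 0.107 ]
```

Call:
apply_moves --pt "0.011 -0.001 0 0 1" --pt "0 0 0 0 1"

```text
clock: 10.97
position: [0.5255, 0.0192, 0.1415]
ee_rot: [0.703, 0.711, 0.002, 0.002]
ft_force: [1.8, 2.4, -7.3]
grip_width: 0.271
```

```bash
python3 lookk.py w8.png
```

```text
tcp [0.5255 0.0192 0.1415] az 0.6 tilt [ 0.006 -0.001 -1.   ] [ 1.8  2.4 -7.3] 0.27116915986711715
2407
knob top 0.16631260368130085 ((524.799560546875, 19.870912551879883), 16.267728805541992) [0.5245 0.0241 0.1655]
plunger_knob [314.7 261. ] 0.58 [0.5242 0.0162 0.141 ]
next_hole [315.9 221.9] 0.86 [0.5249 0.0248 0.107 ]
```

Call:
apply_moves --pt "0.006 0 0 0 1" --pt "0 0 0 0 1"

```text
clock: 11.28
position: [0.5254, 0.0222, 0.1414]
ee_rot: [0.704, 0.71, 0.001, 0.003]
ft_force: [4.2, 1.5, -9.2]
grip_width: 0.273
```

```bash
python3 lookk.py w9.png
```

```text
tcp [0.5254 0.0222 0.1414] az 0.5 tilt [ 0.005 -0.002 -1.   ] [ 4.2  1.5 -9.2] 0.2729535583751656
2426
knob top 0.1662938604541901 ((535.5126342773438, 24.001291275024414), 25.601858139038086) [0.5243 0.0271 0.1654]
plunger_knob [315.5 265.3] 0.95 [0.5245 0.017  0.141 ]
next_hole [318.4 224.7] 0.67 [0.5262 0.0261 0.107 ]
next_hole [486.  257.5] 0.56 [0.6298 0.0053 0.107 ]
next_hole [314.6 260.8] 0.5 [0.5242 0.0024 0.107 ]
```

Moved 39.6 mm, over the hole. Lower.

Call:
apply_moves --pt "0 0 0.006 0 1" --pt "0 0 0.006 0 1" --pt "0 0 0 0 1"

```text
clock: 11.68
position: [0.5254, 0.0215, 0.1287]
ee_rot: [0.704, 0.71, 0.001, 0.003]
ft_force: [3.2, 1.6, -4.9]
grip_width: 0.27
```

```bash
python3 lookk.py w10.png
```

```text
tcp [0.5254 0.0215 0.1287] az 0.4 tilt [ 0.006 -0.002 -1.   ] [ 3.2  1.6 -4.9] 0.2695819639890044
2447
knob top 0.1536343112479028 ((505.3323669433594, 25.159128189086914), 31.333681106567383) [0.5235 0.0264 0.1533]
plunger_knob [316.4 262.6] 0.8 [0.5248 0.0242 0.141 ]
next_hole [318.5 232.2] 0.71 [0.5262 0.0256 0.107 ]
```

The pin is in the hole, about 0.5 mm short of home, and the arm is still carrying the spring. I'll press down a little.

Call:
apply_moves --pt "0 0 0.003 0 1" --pt "0 0 0 0 1" --pt "0 0 0 0 1" --pt "0 0 0 0 1"

```text
clock: 12.17
position: [0.5254, 0.0215, 0.1287]
ee_rot: [0.705, 0.71, 0.002, 0.002]
ft_force: [1.0, 1.7, -4.7]
grip_width: 0.271
```

```bash
python3 lookk.py w11.png
```

```text
tcp [0.5254 0.0215 0.1287] az 0.4 tilt [ 0.006 -0.001 -1.   ] [ 1.   1.7 -4.7] 0.2712919426041027
2455
knob top 0.15361865665166097 ((524.0132446289062, 25.798080444335938), 49.428504943847656) [0.5236 0.0264 0.1533]
plunger_knob [314.  260.1] 0.63 [0.5237 0.0254 0.141 ]
next_hole [316.  232.5] 0.81 [0.5248 0.0254 0.107 ]
```

View pics/w11.png

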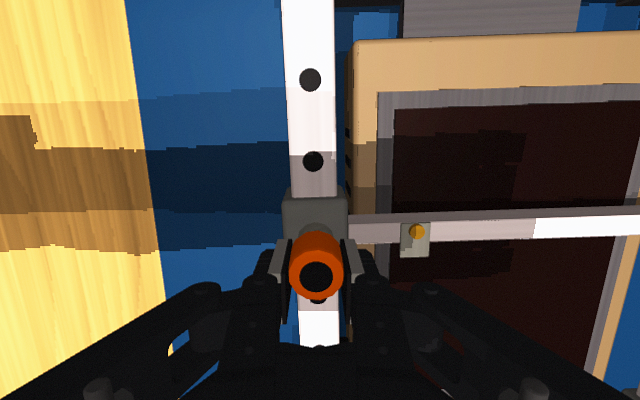

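The knob is seated over the tube one hole further on, with the crossbar at row 235. The zero rows cancel the push because they re-target the measured pose, so I'll end on a pressing row instead.

Call:
apply_moves --pt "0 0 0.006 0 1" --pt "0 0 0.005 0 1"

```text
clock: 12.48
position: [0.5258, 0.0216, 0.1275]
ee_rot: [0.705, 0.709, 0.003, 0.001]
ft_force: [-35.8, -1.6, 69.1]
grip_width: 0.271
```

```bash
python3 lookk.py w12.png; python3 -c "
from plan import *
T,o=pose();print(T[:3,3],o['ft_force'],o['grip_width'])"
```

```text
tcp [0.5258 0.0216 0.1275] az 0.4 tilt [ 0.006  0.002 -1.   ] [-35.8  -1.6  69.1] 0.2711059677405679
2453
knob top 0.15286191943977417 ((523.991455078125, 26.219409942626953), 49.30746841430664) [0.5237 0.0264 0.1526]
plunger_knob [312.6 261.6] 0.89 [0.5235 0.0253 0.141 ]
next_hole [315.7 231. ] 0.56 [0.5251 0.027  0.107 ]
next_hole [453.  226.6] 0.35 [0.6008 0.03   0.107 ]
[0.52583886 0.02159715 0.12761887] [-31.78814562  -0.87683725  61.42057003] 0.2666936532226206
```

Bottomed (top 0.1529), but pressing at 60–70 N is too much. Ease to a light press.

Call:
apply_moves --pt "0 0 0.0005 0 1" --pt "0 0 0.001 0 1"

```text
clock: 12.8
position: [0.5254, 0.0216, 0.1293]
ee_rot: [0.705, 0.709, 0.004, 0.001]
ft_force: [1.6, 0.7, -4.3]
grip_width: 0.27
```

```bash
python3 lookk.py w13.png; python3 -c "
from plan import *
T,o=pose();print(T[:3,3],o['ft_force'],o['grip_width'],o['clock'])"
```

```text
tcp [0.5254 0.0216 0.1293] az 0.4 tilt [ 0.007  0.004 -1.   ] [ 1.6  0.7 -4.3] 0.2699216849436234
2431
knob top 0.15422986807884315 ((516.0628662109375, 25.3452091217041), 41.705055236816406) [0.5235 0.0263 0.1539]
plunger_knob [314.9 260.6] 0.74 [0.5241 0.0249 0.141 ]
next_hole [318.9 231.1] 0.65 [0.5265 0.0262 0.107 ]
next_hole [495.6 264.5] 0.53 [0.6289 0.0061 0.107 ]
[0.52542384 0.02156526 0.12824269] [-1.94509153  1.50047767  2.76164521] 0.27446772942922854 12.95
```

Call:
apply_moves --pt "0 0 0.0025 0 1"

```text
clock: 13.03
position: [0.5257, 0.0216, 0.1277]
ee_rot: [0.705, 0.709, 0.004, 0.001]
ft_force: [-23.7, -0.7, 52.0]
grip_width: 0.27
```

```bash
python3 lookk.py w14.png; python3 - <<'E'
from plan import *
for i in range(4):
    im,d=camera("top"); T,o=pose();print(T[:3,3].round(4),o['ft_force'].round(1),o['grip_width'].round(3),o['clock'])
K,M=camT("top"); P=cloud(K,M,d); hsv=cv2.cvtColor(im,cv2.COLOR_RGB2HSV)
m=(P[...,2]>.09)&(P[...,2]<.12)&((hsv[...,0]<8)|(hsv[...,0]>172))&(hsv[...,1]>120)&(np.hypot(P[...,0]-.471,P[...,1]+.371)<.07)
print("handle",m.sum(), cv2.minAreaRect(P[m][:,:2].astype(np.float32)*1000) if m.sum()>5 else "hidden")
save("top3.png",im)
E
```

```text
tcp [0.5257 0.0216 0.1277] az 0.4 tilt [ 0.007  0.004 -1.   ] [-23.7  -0.7  52. ] 0.26958424577489737
2452
knob top 0.15298672846227035 ((523.9227905273438, 27.119815826416016), 49.0797119140625) [0.5237 0.0264 0.1526]
plunger_knob [315.3 262.2] 0.9 [0.5246 0.0249 0.141 ]
next_hole [317.4 231.8] 0.67 [0.5259 0.0264 0.107 ]Traceback (most recent call last):
  File "<stdin>", line 3, in <module>
AttributeError: 'float' object has no attribute 'round'
```

```bash
cat > fin.py <<'E'
from plan import *
for i in range(4):
    im,d=camera("top"); T,o=pose();print(T[:3,3].round(4),o['ft_force'].round(1),o['grip_width'],o['clock'])
K,M=camT("top"); P=cloud(K,M,d); hsv=cv2.cvtColor(im,cv2.COLOR_RGB2HSV)
m=(P[...,2]>.09)&(P[...,2]<.12)&((hsv[...,0]<8)|(hsv[...,0]>172))&(hsv[...,1]>120)&(np.hypot(P[...,0]-.471,P[...,1]+.371)<.07)
print("handle",m.sum(), cv2.minAreaRect(P[m][:,:2].astype(np.float32)*1000) if m.sum()>5 else "hidden")
save("top3.png",im)
E
python3 fin.py
```

```text
[0.5256 0.0216 0.128 ] [-14.8  -0.7  27.6] 0.268932448871896 13.2833
[0.5256 0.0216 0.128 ] [-14.6  -0.5  27.7] 0.27527198036352324 13.3333
[0.5256 0.0216 0.1279] [-14.1  -0.4  27.3] 0.2719030410536781 13.3833
[0.5256 0.0216 0.128 ] [-14.5  -0.7  27.5] 0.2709329196359475 13.4333
handle 106 ((469.831298828125, -371.2894592285156), (18.266199111938477, 62.11898422241211), 4.640287399291992)
```

View pics/top3.png

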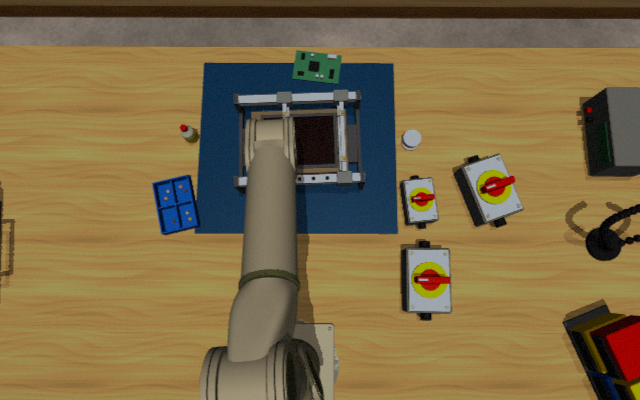

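The final top view shows the small isolator's bar at (421,199) lying across its box, and the rear sleeve moved from column 298 to 285, about 40 mm. The tray, bottle and reel have not moved. The press is steady at 27 N and still held, so I'll hand in.

```bash
python3 -c "
from h import *
print(workorder.hand_in()); print(pose()[1]['ft_force'])"
```

```text
the job is handed in; nothing more can be done
None
the job is handed in; nothing more can be done
```

I switched the smallest isolator off, then pulled the plunger up about 15 mm. I slid the crossbar about 40 mm to the next hole that opens the frame, lowered the pin home, and handed in at 13.4 s while still holding the knob. The hand-in reported no verdict.

**Last checks:**
- **Isolator:** the bar lies across its box. The wrist camera put it within about 0.3° of square, and the coarser top view within about 2°.
- **Pin:** the knob top was at 0.1530 m, against 0.1532–0.1535 m when home at the start, so the pin is home.
- **Crossbar:** it had moved 39.6 mm before I lowered the pin. Afterwards the knob was within about 1 mm of that spot.
- **Grip:** the opening was 23 mm with the squeeze set to 60 N. The press on the pin was steady at about 27 N.
- **Loose things and glass:** the tray, bottle and reel looked unmoved from above. I saw no sign of contact with the glass and kept the fingers well above it.

**What went less well:**
- **Isolator grasp:** on the first try one finger landed early, with about 29 N at the wrist. I reopened and re-centred before turning the handle.
- **Press on the pin:** it briefly reached about 69 N at the wrist, below the 120 N limit. The 40 N limit is on the arm and gripper body. Only the fingers should have been touching, but I couldn't measure that separately.
- **Knob grip:** the opening is about 2 mm under the knob's 25 mm, so the grip is slightly off-centre, but it did not slip.

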